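Release a carriage down the feed rails and catch it softly so that its posts stay standing

TASK

Lift the red gate fully up and leave it up, so that the blue carriage rolls down the sloping rails and out from under the wire guard; catch it softly on the fingers at its nose, so gently that the two brass posts standing loose on it stay upright, and bring it to rest with its nose over the yellow stretch before it can run off the open end. Do not touch the posts, leave the pliers, tape and bottle alone, and finish while still holding the carriage there.

Things in the scene. Friction and masses are not known exactly. Their poses are not given: they have to be found in the camera images.
- rack: Fixed feed rack on a plywood base 700 x 150 x 15 mm. Origin on the table; +x level, downhill, +y across, +z up. Two steel rails (10 mm rods, centre lines at y = +-30 mm) run from x = -280 to an open end at x = 300 mm, falling 0.052 rad. The axle line of the carriage lies at z = 75 mm - 0.052 x, 33 mm above the rails' centre lines. Past the end: a tray with 45 mm high rim, to x = 400 mm.
- exit (a point): Downhill end of the wire guard, on the axle line (rack x = 70 mm), axes as the rack's. The guard runs from the gate to here: rods along the rails 38 mm above the axle line, too close for a finger (the posts pass through the 21 mm middle gap), bearers up to 61 mm to either side. Downhill of here the rails are open from above.
- carriage: Blue carriage 163 mm long on four wheels of 56 mm diameter, 74 mm over the wheels. Origin on the axle line at mid length; its x is level, downhill. Deck 40 mm wide, top 6 mm above the origin. Nominal 0.5 kg + 0.16 kg axles + 0.16 kg posts. Free, it starts with about 0.25 m/s2, is at the exit after about 1.4 s with about 0.16 m/s and tends to about 0.18 m/s.
- nose (a point): Middle of the flat upright front face of the carriage, on the axle line, 85 mm ahead of the carriage's origin; axes as the carriage's. The nose plate is 44 mm wide, 10 mm thick, and reaches from 14 mm below to 22 mm above this point; the rails' tops lie 28 mm below it.
- post0: Rear brass post, 14 mm in diameter, 110 mm high, 80 g, standing loose on the deck 55 mm behind the carriage's origin. Origin: centre of its foot, z up. It topples if the carriage's speed jumps by about 0.1 m/s or if it is braked for long at 1 m/s2; jumps under 0.05 m/s and braking below 0.4 m/s2 are safe.
- post1: Front brass post, the same, 25 mm behind the carriage's origin (110 mm behind the nose).
- gate (a joint): Lift of the gate, m: 0 = down, the carriage at rest leaning on it with its nose at rack x = -100 mm; 0.045 = top stop. The carriage is free from about 0.015. It goes straight up, takes about 4.5 N and stays where it is left. Its grey portal, 134 mm wide, stands at rack x = -96 mm, 216 mm high above the table.
- gate_handle (a point): Centre of the red handle block on top of the gate, 251 mm above the table when down; 44 mm along rack x, 22 mm along rack y, 22 mm high; it rises with the gate. The portal's top lies 35 mm below it.
- mark (a point): Middle of the 30 mm long yellow stretch of both rails (rack x = 220 to 250 mm), on the axle line: where the carriage's nose shall come to rest. Axes as the rack's.
- pliers: Red-handled pliers lying on the bench, 165 x 80 x 18 mm; leave alone.
- tape: Roll of paper tape, 100 mm in diameter, 45 mm high; leave alone.
- glue: White bottle with red cap, 54 mm in diameter, 150 mm high; leave alone.
Mind the look-alikes: they are no part of the job. Leave any orange look-alike of the carriage alone.

How it is judged:
By the outcome, as a careful person would: the job done as asked, in the order asked, and still so for the second after the job is handed in, while the arm keeps its last pose, push and grip.
It also fails if it takes over 32 s, if anything falls off the work surface, if the arm or the gripper's body presses on something with over 40 N, if the wrist force passes 120 N, or if a joint passes its speed limit or range.

ROBOT

A 7-joint arm with a two-finger parallel gripper is mounted at the origin on the work surface. World frame = base frame: x ahead of the robot, y to its left, z up, the work surface at z = 0. Lengths are in m, angles in rad, forces in N, time in s.
With the tool pointing down it reaches from about 0.4 to 0.925 m from the base axis. Payload 4.1 kg.
Tool frame: the origin (TCP) lies at the centre of the arm's flange, where the gripper is bolted on; the fingertips stand 173 mm ahead of it and the grasp point (between the pads) lies hold_point_z ahead of it (hold_point_z is the distance from the TCP to the grasp point, in m); z points along the fingers, y is the line along which they close (so a half turn about z gives the same grasp; the last joint's range is limited). The gripper opens to 85 mm and grips with 20 to 120 N. Pads are 22 mm wide; open, the fingers measure 114 mm over their backs; the gripper's body (76 mm by 85 mm) begins 54 mm behind the grasp point. The pads swing forward as they close: fully open they stand 13 mm farther back than shut.
Start: joints at [1.027, 0.398, 0.045, 1.537, -0.019, 1.207, -0.051], TCP at [0.28, -0.587, 0.405] pointing down, gripper open.
Joint ranges: [-2.82, 2.82], [-0.49, 2.23], [-1.37, 1.46], [0, 2.46], [-1.36, 4.5], [0.23, 2], [-2.94, 2.94]. Speed limits (rad/s): [2.57, 2.57, 3.14, 3.14, 3.14, 3.14, 3.14].

INTERFACE

Orientations are given as a rotation vector (axis times angle).
In Python, from bench import observe, read_camera, hand_in, hold_point_z gives the robot as it stands.
- The arm moves only by the tool move_arm, never from a script. Its argument "moves" is a list of rows, each a list of 3 entries, a list of its own where there are three numbers: the shift along the tool's x, y, z in cm, then the turn about the tool's z in degrees, then the opening, from 0 (shut) to 1 (fully open). A call has 1 to 12 rows; each row shifts and turns the commanded pose from where the row before left it, along the tool's axes as they then stand; what a row does not reach is not made up. A row lasts 1/8 s, in which the tool goes at most 62.5 mm and 10.7 degrees, less where a joint would pass 70% of its speed; a pose out of reach is approached as far as the arm can. A call is refused whole if a number of a shift passes 6.25 or a number of a turn 10.7, either way. A call with a gripper value outside its range is refused whole. The fingers move at their own pace and stop on an object; the grip force is fixed at half the most. Time passes only in rows, so rows that do not move let the fingers close. It gives the time, the measured TCP pose, the force, the opening and the grip force at its end, in the units of the state.
- observe(): the state, without advancing time (a new reading comes with each control period).
- read_camera(name): name is "scene" or "top" or "wrist"; returns a dict with "frame" (384x512x3 uint8, red, green, blue), "K" (3x3 intrinsics, pixels), "R" (3x3) and "t" (3): a world point X has camera coordinates R X + t; the wrist camera has in their place "mount" (4x4, takes a point from camera to tool coordinates, whose origin is the TCP and whose axes are the flange's). Camera axes: x right, y down, z forward; pixel columns grow to the right and rows downward; lengths in m; the calibration is good to about 2 mm. The wrist camera is an equidistant fisheye: a pixel r from the principal point sees the ray r / f radians off the axis. A picture is of the moment at which its call begins: read the wrist's pose just before it. There is no depth.
- hand_in(): hands the job in; it is judged then, once.
The state is a dict: "time": time; "q": joint angles; "joint_velocities": joint speeds; "joint_efforts": joint torques, N m; "position": TCP position; "ee_rot": TCP orientation; "contact_force": force on the tool from outside, world axes, zero at the start; "ft_torque": the same for the moment, N m; "gripper_width": opening from 0.0 (shut) to 1.0 (fully open); "gripper_force": force on a finger pad.
Only numpy, scipy, OpenCV 4.12 (cv2) and the standard library are available. Lean on these libraries where they do the work, as an engineer would, in place of code of your own. Each camera call takes 0.05 s, during which the arm holds its last target. There are 200 camera calls.

## Working session

There is one attempt and no reset: what is moved stays moved. The work goes in short steps, Python scripts to look and compute and a tool call to move; the robot and the scene stay as the last step left them, time stands still between calls to the robot, and variables do not carry over. Pictures are saved under pics/ and viewed, at most 10 in all, crops included, and the job is handed in when it is done.

Besides the shell and the picture viewer there is one more tool, called after ">>>" by a JSON object that holds its "fn" and its "kwargs". move_arm: Moves the arm, as the interface text tells. Its arguments: {"type":"object","properties":{"moves":{"type":"array","items":{"type":"array"}}},"required":["moves"]}

```bash
mkdir -p pics
cat > h.py <<'E'
import numpy as np, cv2
from bench import *
from scipy.spatial.transform import Rotation as Ro
def save(n,c): cv2.imwrite(f'pics/{n}.png',c[:,:,::-1])
E
python3 - <<'E'
from h import *
s=observe(); print({k:np.round(v,3) for k,v in s.items()},hold_point_z)
import pickle
d={}
for n in('scene','top'):
    c=read_camera(n); d[n]=c; save(n,cv2.resize(c['frame'],(800,600)))
    print(n,c['K'],c['R'],c['t'])
pickle.dump(d,open('cams.pkl','wb'))
E
```

```text
{'time': np.float64(0.0), 'q': array([ 1.027,  0.399,  0.045,  1.538, -0.019,  1.207, -0.051]), 'joint_velocities': array([-0.   ,  0.   ,  0.001,  0.   , -0.001, -0.001, -0.001]), 'joint_efforts': array([ 1.0000e-03, -4.7512e+01,  1.3650e+00, -2.5422e+01,  1.2000e-02,
        1.0000e-02, -0.0000e+00]), 'position': array([ 0.28 , -0.586,  0.404]), 'ee_rot': array([-3.062e+00, -6.930e-01,  1.000e-03]), 'contact_force': array([ 0.263,  0.038, -0.322]), 'ft_torque': array([-0.019,  0.047, -0.018]), 'gripper_force': np.float64(0.0), 'gripper_width': np.float64(1.005)} 0.1547
scene [[348.79191913   0.         250.88081806]
 [  0.         348.79191913 190.33007262]
 [  0.           0.           1.        ]] [[-0.41052818  0.91171736  0.01542916]
 [ 0.55471249  0.2631341  -0.78933801]
 [-0.72371311 -0.31548675 -0.61376497]] [ 0.13318011 -0.20566147  1.48385954]
top [[498.5260835    0.         253.81338086]
 [  0.         498.5260835  186.73487701]
 [  0.           0.           1.        ]] [[ 0.01992049 -0.99978685 -0.00542497]
 [-0.98165834 -0.0185297  -0.18974605]
 [ 0.18960508  0.0091053  -0.98181821]] [0.10822799 0.58237805 1.61168642]
```

View pics/scene.png

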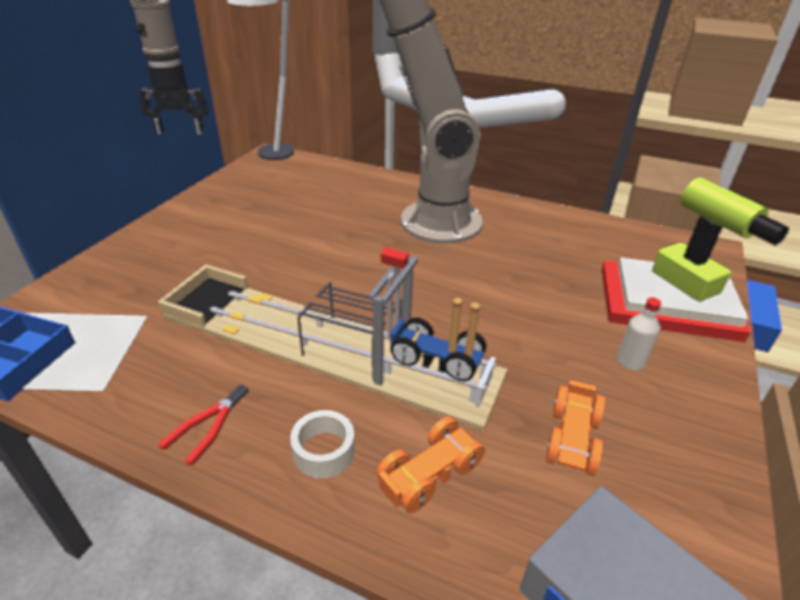

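View pics/top.png

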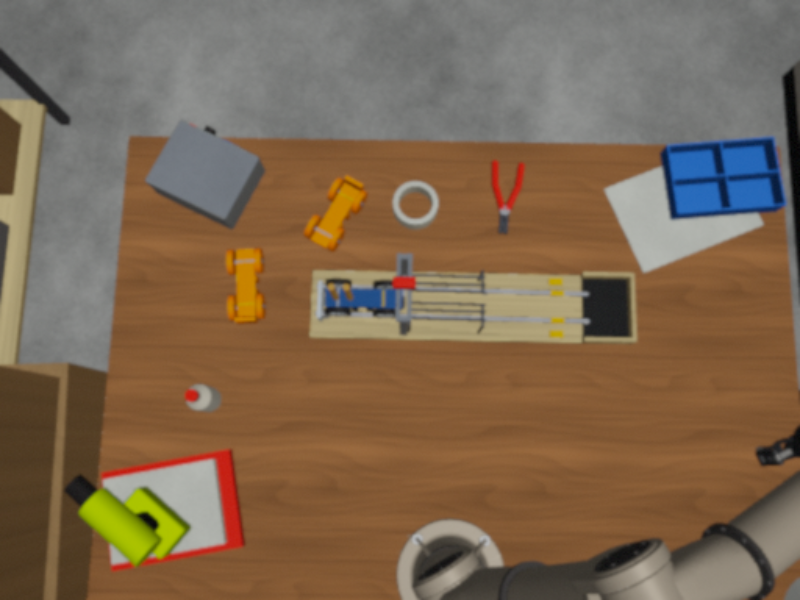

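Candidates for the carriage (scene, 800x600): the blue one behind the gate with two posts (435,345) is the target. The orange look-alikes are at (430,465) and (578,425). For the handle: the red block on the portal (395,257) is the target; the pliers (205,430), cap (653,303) and red tray (690,320) are not. I'll check the choice in a close crop.

Run:
```python
from h import *
import pickle
d=pickle.load(open('cams.pkl','rb'))
f=d['top']['frame'][155:230,190:415]; save('topc',cv2.resize(f,None,fx=3.5,fy=3.5,interpolation=cv2.INTER_CUBIC))
f=d['scene']['frame'][150:275,95:330]; save('scenec',cv2.resize(f,None,fx=3.4,fy=3.4,interpolation=cv2.INTER_CUBIC)[:, :800])
```

```text
(no output)
```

View pics/topc.png

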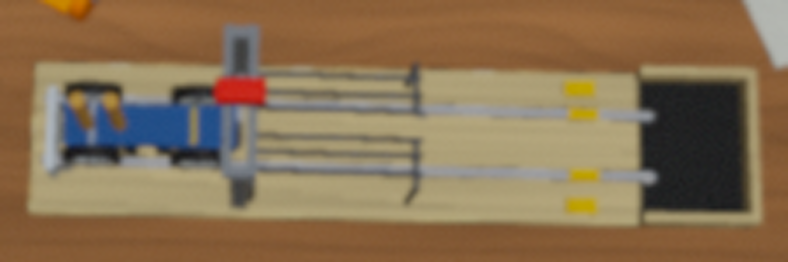

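View pics/scenec.png

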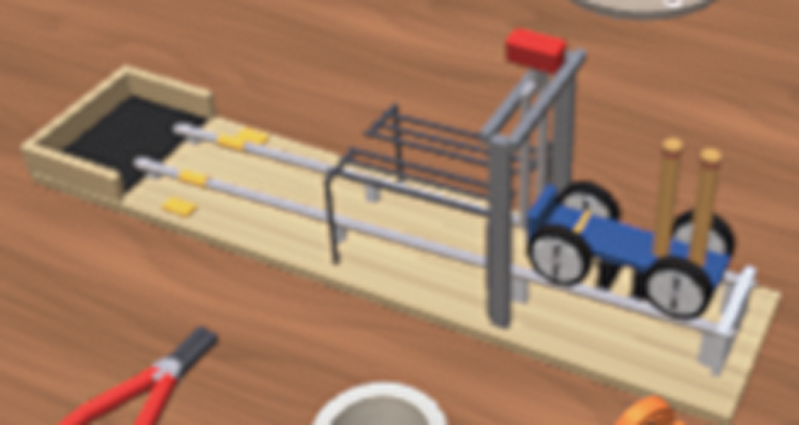

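```bash
cat > fit.py <<'E'
from h import *
import pickle
from scipy.optimize import least_squares
d=pickle.load(open('cams.pkl','rb'))
def px(n,X):
    c=d[n]; p=c['K']@(c['R']@X+c['t']); return p[:2]/p[2]
T=[((655,117),(300,30,26.4)),((655,178),(300,-30,26.4)),((583,114),(235,30,35)),((585,175),(235,-30,35)),((240,91),(-96,0,262)),((37,63),(-300,75,15)),((29,213),(-300,-75,15))]
S=[((180,128),(300,-30,26.4)),((140,163),(300,30,26.4)),((231,141),(235,-30,33)),((193,178),(235,30,33)),((535,50),(-96,0,251)),((779,293),(-300,-75,15)),((732,415),(-300,75,15))]
obs=[('top',(np.array(p)+.5)/3.5-.5+[190,155],np.array(X)/1e3) for p,X in T]+[('scene',(np.array(p)+.5)/3.4-.5+[95,150],np.array(X)/1e3) for p,X in S]
def W(v,X): return Ro.from_euler('z',v[2]).apply(X)+[v[0],v[1],0]
def res(v): return np.concatenate([px(n,W(v,X))-p for n,p,X in obs])
r=least_squares(res,[.5,0,-1.57],loss='soft_l1'); v=r.x
if __name__=='__main__':
    print(v,np.round(res(v).reshape(-1,2),1))
    for n,X in dict(handle=(-.096,0,.251),mark=(.235,0,.0628),exit=(.07,0,.0714),nose=(-.1,0,.0802)).items(): print(n,W(v,np.array(X)).round(4))
    s=observe(); R=Ro.from_rotvec(s['ee_rot']); print(R.as_matrix().round(3))
E
python3 fit.py
```

```text
[ 0.55918449  0.00757729 -1.57079982] [[-1.7 -0. ]
 [-1.3 -0. ]
 [ 0.2 -0. ]
 [-0.   0.1]
 [ 0.5 -0.1]
 [-0.5 -0. ]
 [-0.   0.3]
 [-0.5  0.1]
 [-0.3 -0.1]
 [ 0.2 -0.2]
 [ 0.2 -0.6]
 [-0.4  0. ]
 [ 0.1 -0.7]
 [-0.8  0.3]]
handle [0.5592 0.1036 0.251 ]
mark [ 0.5592 -0.2274  0.0628]
exit [ 0.5592 -0.0624  0.0714]
nose [0.5592 0.1076 0.0802]
[[ 0.903  0.43  -0.001]
 [ 0.43  -0.903  0.001]
 [-0.    -0.002 -1.   ]]
```

The crops confirm the target: the blue carriage with two posts leans on the grey portal, and the red handle block sits on top, at topc (240,91) and scenec (535,50). Next I turn the tool to rack axes and rise, then fly over the handle.

>>> {"fn": "move_arm", "kwargs": {"moves": [[[0,0,-1.5],-10.5,1],[[0,0,-1.5],-10.5,1],[[0,0,-1.5],-10.5,1],[[0,0,-1.5],-10.5,1],[[0,0,-1.5],-10.5,1],[[0,0,-1.5],-10.5,1],[[0,0,0],-1.5,1],[[0,0,0],0,1]]}}

```text
time: 1.1
position: [0.2795, -0.5866, 0.4937]
ee_rot: [-2.223, -2.218, -0.001]
contact_force: [-0.3, -0.5, 0.7]
gripper_width: 1.003
gripper_force: 0.0
```

>>> {"fn": "move_arm", "kwargs": {"moves": [[[3,1.5,0],0,1],[[5,2.1,0],0,1],[[5,2.1,0],0,1],[[5,2.1,0],0,1],[[5,2.1,0],0,1],[[5,2.1,0],0,1],[[5,2.1,0],0,1],[[5,2.1,0],0,1],[[5,2.1,0],0,1],[[5,2.1,0],0,1],[[5,2.1,0],0,0.7],[[5,2.1,0],0,0.6]]}}

```text
time: 2.6
position: [0.526, -0.0053, 0.4938]
ee_rot: [-2.224, -2.218, 0.002]
contact_force: [1.1, -0.4, 0.6]
gripper_width: 0.61
gripper_force: 0.0
```

>>> {"fn": "move_arm", "kwargs": {"moves": [[[5,2.1,0],0,0.6],[[4,1.5,0],0,0.6],[[2,0.3,0],0,0.6],[[0,0,0],0,0.6],[[0,0,0],0,0.6]]}}

```text
time: 3.22
position: [0.5648, 0.1018, 0.494]
ee_rot: [2.224, 2.219, -0.003]
contact_force: [-0.4, -0.2, -0.4]
gripper_width: 0.606
gripper_force: 0.0
```

Run:
```python
from h import *
s=observe(); print({k:np.round(s[k],4) for k in('time','position','ee_rot','gripper_width','q')})
c=read_camera('wrist'); print(c['K'],c['mount']); save('w1',cv2.resize(c['frame'],(800,600)))
```

```text
{'time': np.float64(3.225), 'position': array([0.5648, 0.1018, 0.494 ]), 'ee_rot': array([ 2.2239,  2.2185, -0.0028]), 'gripper_width': np.float64(0.6056), 'q': array([ 0.2997,  0.2584, -0.6808,  1.5792,  0.1661,  1.3642, -0.4017])}
[[297.31863964   0.         255.16655738]
 [  0.         297.31863964 195.25312765]
 [  0.           0.           1.        ]] [[ 2.26970375e-04 -9.57325164e-01 -2.89012939e-01  7.23453923e-02]
 [ 9.99999854e-01  7.53153592e-05  5.35855084e-04 -4.66936051e-04]
 [-4.91220443e-04 -2.89013018e-01  9.57325041e-01  3.18412566e-02]
 [ 0.00000000e+00  0.00000000e+00  0.00000000e+00  1.00000000e+00]]
```

View pics/w1.png

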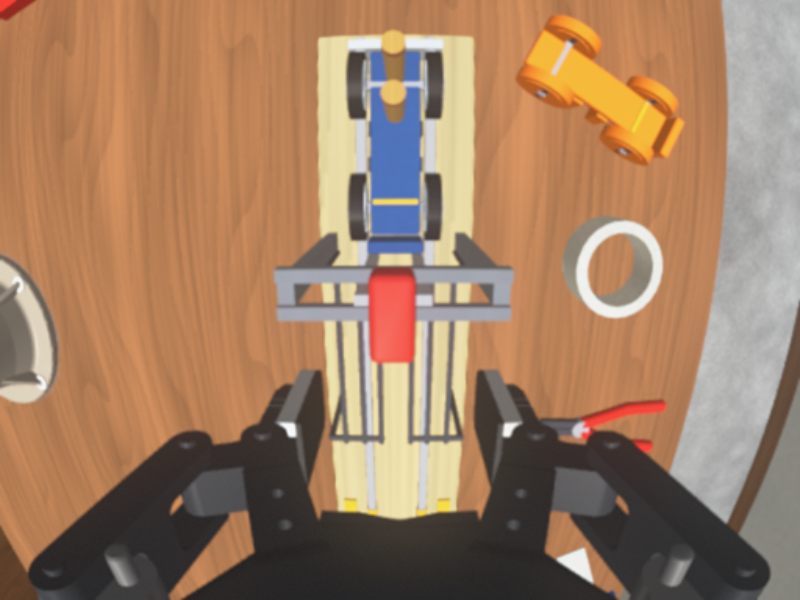

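The wrist view shows the red handle at (392,318), nearly centred between the fingers, with the carriage and posts standing behind it. I'll check the handle position from this view.

```bash
cat > wr.py <<'E'
from h import *
K=np.array([[297.3186,0,255.1666],[0,297.3186,195.2531]]); 
M=np.array([[2.26970375e-04,-9.57325164e-01,-2.89012939e-01,7.23453923e-02],[9.99999854e-01,7.53e-05,5.36e-04,-4.67e-04],[-4.9e-04,-2.89013e-01,9.57325e-01,3.184e-02]])
def wpix(X,pos,rv):
    T=Ro.from_rotvec(rv).inv().apply(np.array(X)-pos)
    c=M[:,:3].T@(T-M[:,3]); n=np.linalg.norm(c[:2]); th=np.arctan2(n,c[2])
    return K[:,2]+297.3186*th*c[:2]/n
E
python3 - <<'E'
from wr import *
from fit import W,v
p=np.array([.5648,.1018,.494]); rv=[2.2239,2.2185,-.0028]
for X in [(-.118,.011,.262),(-.118,-.011,.262),(-.074,.011,.262),(-.074,-.011,.262),(-.1,0,.1022),(.235,.03,.035),(.235,-.03,.035)]:
    print(X,(((wpix(W(v,np.array(X)),p,rv))+.5)*800/512).round(0))
E
```

```text
(-0.118, 0.011, 0.262) [413. 279.]
(-0.118, -0.011, 0.262) [363. 280.]
(-0.074, 0.011, 0.262) [412. 370.]
(-0.074, -0.011, 0.262) [366. 370.]
(-0.1, 0, 0.1022) [393. 254.]
(0.235, 0.03, 0.035) [421. 519.]
(0.235, -0.03, 0.035) [371. 519.]
```

>>> {"fn": "move_arm", "kwargs": {"moves": [[[0.3,-0.4,1],0,0.6],[[0,0,2],0,0.6],[[0,0,2.5],0,0.6],[[0,0,2],0,0.6],[[0,0,1.2],0,0.6],[[0,0,0.4],0,0.6],[[0,0,0],0,0.6],[[0,0,0],0,0],[[0,0,0],0,0],[[0,0,0],0,0],[[0,0,0],0,0]]}}

```text
time: 4.65
position: [0.561, 0.1063, 0.4045]
ee_rot: [2.221, 2.221, 0.001]
contact_force: [-1.8, -0.7, 6.5]
gripper_width: 0.246
gripper_force: 59.5
```

Run:
```python
from h import *
c=read_camera('wrist'); save('w2',cv2.resize(c['frame'],(800,600)))
```

```text
(no output)
```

View pics/w2.png

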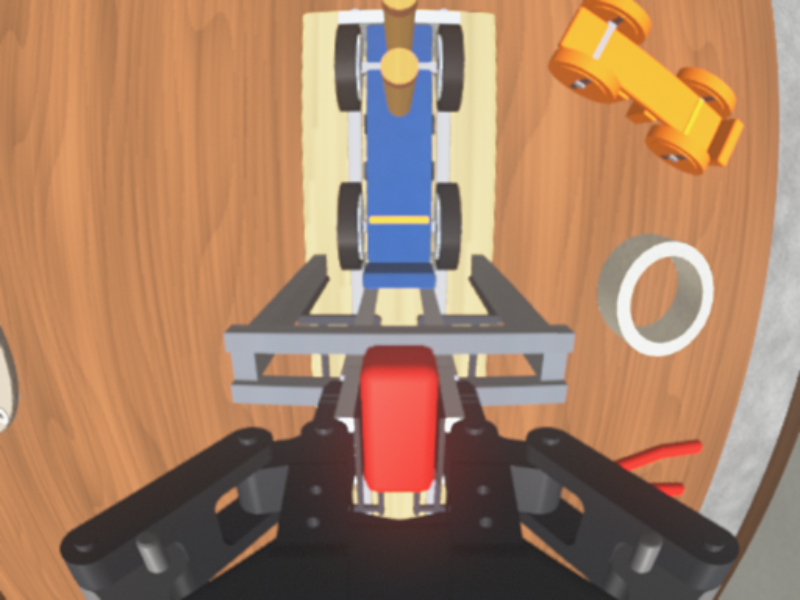

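The fingers hold the red handle at (398,420). The carriage still leans on the gate and the posts stand. Next is a small lift of 1 cm, below the release height, to check the grip.

>>> {"fn": "move_arm", "kwargs": {"moves": [[[0,0,-0.5],0,0],[[0,0,-0.5],0,0],[[0,0,0],0,0]]}}

```text
time: 5.08
position: [0.561, 0.1063, 0.414]
ee_rot: [2.221, 2.221, 0.001]
contact_force: [2.2, 1.4, -1.4]
gripper_width: 0.249
gripper_force: 59.3
```

```bash
cat > nose.py <<'E'
from wr import *
from scipy.optimize import brentq
X0=0.5595
def nose():
    s=observe(); c=read_camera('wrist'); f=c['frame'].astype(int)
    r,g,b=f[...,0],f[...,1],f[...,2]
    m=((b>1.6*r)&(b>g*1.25)&(b>60)).astype(np.uint8); m[:, :180]=0; m[:,330:]=0
    rows=np.where(m[:,235:276].sum(1)>12)[0]
    row=rows.max()+1 if len(rows) else -1
    p,rv=s['position'],s['ee_rot']
    # top front edge of the nose plate: 22 mm above axle line
    F=lambda x: wpix([X0,.0076-x,.075-.052*x+.022],p,rv)[1]+.5-row
    try: x=brentq(F,-.2,.3)
    except Exception: x=None
    print('t',round(s['time'],3),'tcp',p.round(4),'row',row,'nose rack x',x,'F',s['contact_force'].round(1),'w',s['gripper_width'].round(2))
    return c['frame']
if __name__=='__main__':
    import sys
    for n in sys.argv[1:] or ['']:
        f=nose()
        if n: save(n,f)
E
python3 nose.py n0
```

```text
Traceback (most recent call last):
  File "nose.py", line 20, in <module>
    f=nose()
  File "nose.py", line 15, in nose
    print('t',round(s['time'],3),'tcp',p.round(4),'row',row,'nose rack x',x,'F',s['contact_force'].round(1),'w',s['gripper_width'].round(2))
                                                                                                                ^^^^^^^^^^^^^^^^^^^^^^^^
AttributeError: 'float' object has no attribute 'round'
```

```bash
sed -i "s/s\['gripper_width'\].round(2)/round(s['gripper_width'],2)/" nose.py; python3 nose.py n1
```

```text
t 5.125 tcp [0.561  0.1063 0.414 ] row 182 nose rack x -0.10053335341446944 F [ 2.7  0.9 -1.7] w 0.25
```

>>> {"fn": "move_arm", "kwargs": {"moves": [[[0,0,-3.7],0,0],[[0,0,0],0,0]]}}

```text
time: 5.42
position: [0.561, 0.1063, 0.4515]
ee_rot: [2.221, 2.221, 0.001]
contact_force: [1.8, 0.7, 2.3]
gripper_width: 0.241
gripper_force: 75.0
```

>>> {"fn": "move_arm", "kwargs": {"moves": [[[0,0,0],0,0.6],[[-5.5,0,0],0,0.6],[[-6,0,0],0,0.4],[[-4.2,0,4.5],0,0],[[-3.2,0,5.3],0,0],[[-2.4,0,5.6],0,0],[[0,0,5.6],0,0]]}}

```text
time: 6.3
position: [0.56, -0.1101, 0.2388]
ee_rot: [2.227, 2.216, -0.004]
contact_force: [-0.0, 0.0, 0.1]
gripper_width: 0.003
gripper_force: 0.0
```

```bash
python3 nose.py n2
```

```text
t 6.3 tcp [ 0.56   -0.1101  0.2388] row 21 nose rack x 0.012148761441804053 F [-0.   0.   0.1] w 0.0
```

View pics/n2.png

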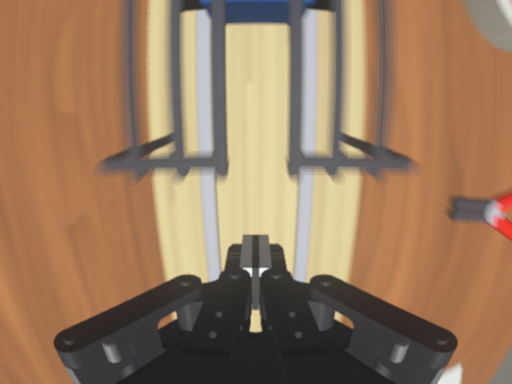

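The fingers are shut and centred between the rails at (256,250). The guard's end is at row 165, and the nose is just coming in under it at row 21. The lower edge now counts, because the camera is downhill of the nose, so I'll refine the estimate.

```bash
sed -i "s/    F=lambda.*/    F=lambda x,h=.022: wpix([X0,.0076-x,.075-.052*x+h],p,rv)[1]+.5-row\n    print([round(brentq(F,-.2,.3,args=(h,)),4) for h in (.022,-.014)], 'camx',round(.0076-p[1]-.072,4))/" nose.py
python3 - <<'E'
from wr import *
from scipy.optimize import brentq
p=np.array([.56,-.1101,.2388]);rv=[2.227,2.216,-.004]
for h in(.022,-.014): print(h,brentq(lambda x:wpix([.5595,.0076-x,.075-.052*x+h],p,rv)[1]+.5-21,-.2,.3))
f=cv2.imread('pics/n2.png'); print(f[8:26,256,::-1].tolist())
E
```

```text
0.022 0.012101208223567089
-0.014 0.001414746758321289
[[52, 68, 96], [53, 68, 94], [54, 69, 95], [52, 68, 94], [54, 69, 94], [55, 69, 95], [56, 70, 95], [57, 69, 95], [56, 69, 94], [56, 70, 94], [57, 70, 94], [57, 70, 95], [57, 70, 94], [72, 79, 96], [117, 114, 110], [157, 147, 125], [187, 171, 136], [209, 191, 147]]
```

>>> {"fn": "move_arm", "kwargs": {"moves": [[[0,0,0],0,0],[[0,0,0],0,0]]}}

```text
time: 6.6
position: [0.5622, -0.1062, 0.2434]
ee_rot: [2.218, 2.22, 0.004]
contact_force: [0.8, 0.9, -0.3]
gripper_width: -0.0
gripper_force: 0.0
```

```bash
python3 nose.py n3
```

```text
[0.05, 0.0526] camx 0.0418
t 6.6 tcp [ 0.5622 -0.1062  0.2434] row 130 nose rack x 0.049990810595511456 F [ 0.8  0.9 -0.3] w -0.0
```

>>> {"fn": "move_arm", "kwargs": {"moves": [[[0,0,0.4],0,0],[[-1.1,0,0.4],0,0],[[-1.7,0,0.2],0,0]]}}

```text
time: 7.02
position: [0.5608, -0.1356, 0.2307]
ee_rot: [2.221, 2.222, -0.001]
contact_force: [0.3, -0.5, -0.7]
gripper_width: 0.0
gripper_force: 0.0
```

>>> {"fn": "move_arm", "kwargs": {"moves": [[[-1.6,0,0.1],0,0],[[-1.6,0,0.1],0,0]]}}

```text
time: 7.28
position: [0.5606, -0.1689, 0.2285]
ee_rot: [2.223, 2.219, -0.001]
contact_force: [0.6, 0.2, 0.0]
gripper_width: 0.001
gripper_force: 0.2
```

```bash
python3 -c "
from h import *
s=observe();print(s['time'],s['contact_force'],s['ft_torque'],s['position'])"
```

```text
7.275 [0.60929237 0.16457142 0.00602915] [-0.07509652 -0.0365023   0.00899296] [ 0.56063558 -0.16890921  0.22854542]
```

>>> {"fn": "move_arm", "kwargs": {"moves": [[[-1.6,0,0.1],0,0]]}}

```text
time: 7.4
position: [0.5607, -0.1844, 0.2276]
ee_rot: [2.223, 2.22, -0.0]
contact_force: [-1.4, 0.2, 1.0]
gripper_width: -0.003
gripper_force: 0.0
```

```bash
python3 -c "
from h import *
s=observe();print(s['time'],s['contact_force'],s['ft_torque'],s['position'],s['joint_efforts'])"
```

```text
7.4 [-1.37329668  0.21816023  0.96382739] [-0.01954582 -0.02350569  0.01228155] [ 0.56072543 -0.18435343  0.22760746] [-7.28512276e-01 -4.62683809e+01 -5.18750489e+00 -1.93970990e+01
  1.84565003e-02  2.32415594e-03 -1.76909692e-01]
```

>>> {"fn": "move_arm", "kwargs": {"moves": [[[-1.5,0,0.1],0,0],[[-1.35,0,0.1],0,0],[[-1.1,0,0.1],0,0],[[-0.8,0,0],0,0],[[-0.5,0,0],0,0],[[-0.2,0,0],0,0],[[0,0,0],0,0],[[0,0,0],0,0]]}}

```text
time: 8.4
position: [0.5608, -0.2369, 0.2247]
ee_rot: [-2.221, -2.222, 0.0]
contact_force: [-0.1, -0.1, -0.3]
gripper_width: -0.0
gripper_force: 0.2
```

```bash
python3 nose.py n4
python3 - <<'E'
from h import *
c=read_camera('scene'); save('s2',cv2.resize(c['frame'][100:292,60:316],(800,600),interpolation=cv2.INTER_CUBIC))
E
```

```text
[0.2359, 0.2578] camx 0.1725
t 8.4 tcp [ 0.5608 -0.2369  0.2247] row 267 nose rack x 0.23592884481091136 F [-0.1 -0.1 -0.3] w -0.0
```

View pics/s2.png

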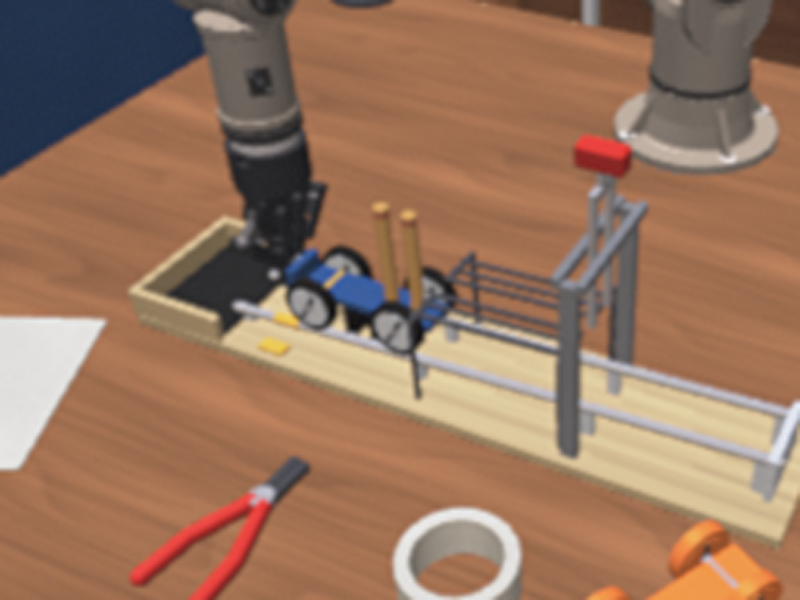

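View pics/n4.png

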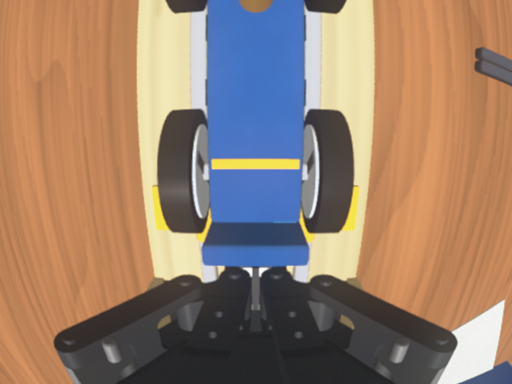

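Both posts stand at (385,250) and (412,260), the gate is up with its handle at (602,157), and the nose rests on the fingers over the yellow. As a last check I'll measure the gate height and whether the carriage is at rest.

>>> {"fn": "move_arm", "kwargs": {"moves": [[[0,0,0],0,0],[[0,0,0],0,0],[[0,0,0],0,0],[[0,0,0],0,0]]}}

```text
time: 9.0
position: [0.5608, -0.2373, 0.2248]
ee_rot: [2.221, 2.221, 0.0]
contact_force: [0.3, -0.7, -0.6]
gripper_width: -0.002
gripper_force: 0.1
```

```bash
python3 nose.py
python3 - <<'E'
from fit import *
for n,k in(('old',d),('new',{'scene':read_camera('scene')})):
    f=k['scene']['frame'].astype(int); m=(f[...,0]>150)&(f[...,1]<70)&(f[...,2]<70); m[:135]=0; m[185:]=0; m[:,:230]=0; m[:,275:]=0
    ys,xs=np.where(m); print(n,xs.mean(),ys.mean())
for z in(.251,.286,.291,.296): print(z,px('scene',W(v,np.array([-.096,0,z]))))
E
```

```text
[0.2364, 0.2583] camx 0.1729
t 9.0 tcp [ 0.5608 -0.2373  0.2248] row 267 nose rack x 0.23636806862576434 F [ 0.3 -0.7 -0.6] w -0.0
old 252.2207792207792 162.64935064935065
new 252.42666666666668 147.38666666666666
0.251 [251.63313655 164.40089677]
0.286 [251.86795426 152.69764344]
0.291 [251.90244857 150.97845597]
0.296 [251.93718769 149.24706735]
```

The image shift of 15.26 px corresponds to a 45 mm lift, so the gate is at its top stop. The carriage is at rest with its nose at about 236 mm.

```bash
python3 -c "
from bench import *
print(hand_in())"
```

```text
the job is handed in; nothing more can be done
None
```

The job is handed in: the gate is fully up (about 45 mm), the carriage is at rest on the fingers with its nose at about rack x = 236 mm over the yellow stretch, and both posts were still upright in the last pictures.

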